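# Reset the dose stop on the dispenser

### The arm

A 6-joint arm with a two-finger parallel gripper is mounted at the origin on the work surface. World frame = base frame: x ahead of the robot, y to its left, z up, the work surface at z = 0. Lengths are in m, angles in rad, forces in N, time in s.
With the tool pointing down it reaches from about 0.3 to 0.875 m from the base axis. Payload 6.4 kg.
Tool frame: the origin (TCP) lies between the finger pads; the fingertips stand 19 mm ahead of it and the grasp point (between the pads) is the TCP (ctrl.tips_ahead is the z of the fingertips in the tool frame, in m); z points along the fingers, y is the line along which they close (so a half turn about z gives the same grasp; the last joint's range is limited). The gripper opens to 85 mm and grips with 20 to 120 N. Pads are 22 mm wide; open, the fingers measure 114 mm over their backs; the gripper's body (76 mm by 85 mm) begins 54 mm behind the grasp point. The pads swing forward as they close: fully open they stand 13 mm farther back than shut.
Start: joints at [-1.553, 0.181, 1.607, -0, 1.354, -0.206], TCP at [0.128, -0.561, 0.25] pointing down, gripper open.
Joint ranges: [-2.99, 2.99], [-0.89, 2.07], [0.3, 2.58], [-1.14, 4.28], [0, 2.63], [-3.12, 3.12]. Speed limits (rad/s): [2.57, 2.57, 3.01, 3.14, 3.14, 3.14].

### API

Orientations are given as a unit quaternion [w, x, y, z].
In Python, from bench import readout, vision, ctrl gives the robot as it stands.
- The arm moves only by the tool play_rows, never from a script. Its arguments are lists of equal length, an entry for each row: "xyz": the shift along the tool's x, y, z in mm, a list of three; "rot": the turn, a rotation vector about the tool's x, y, z in rad, a list of three; "grip": the opening, from 0 (shut) to 1 (fully open). In form: {"xyz": [[x, y, z], ...], "rot": [[rx, ry, rz], ...], "grip": [grip, ...]}. A call has exactly 10 rows; each row is the pose to reach, as a shift and turn from the pose commanded when the call began, along the tool's axes at that moment; what a row does not reach only later rows make up. A row lasts 1/8 s, in which the tool goes at most 62.5 mm and 10.7 degrees, less where a joint would pass 70% of its speed; a pose out of reach is approached as far as the arm can. A call with a gripper value outside its range is refused whole. The fingers move at their own pace and stop on an object; the grip force is fixed at half the most. Time passes only in rows, so rows that repeat a pose let the fingers close, or fill a call up. It gives the time, the measured TCP pose, the force, the opening and the grip force at its end, in the units of the state.
- readout.get_obs(): the state, without advancing time (a new reading comes with each control period).
- vision.camera(name): name is "side" or "top"; returns a dict with "color" (420x560x3 uint8, red, green, blue), "depth" (420x560 float32, m along the optical axis (not along the pixel's ray), 0 where there is no reading), "camera_matrix" (3x3 intrinsics, pixels), "k1" (the pictures are not rectified: a ray, as slopes to the right and down, at radius r is drawn at 1 + k1 r^2 times it, then the intrinsics apply), "extrinsics" (4x4, takes a point from camera to world coordinates). Camera axes: x right, y down, z forward; pixel columns grow to the right and rows downward; lengths in m; the calibration is good to about 2 mm. A picture is of the moment at which its call begins.
- ctrl.hand_in(): hands the job in; it is judged then, once.
The state is a dict: "time_s": time; "q": joint angles; "dq": joint speeds; "joint_efforts": joint torques, N m; "eef_pos": TCP position; "eef_rot": TCP orientation; "wrist_force": force on the tool from outside, world axes, zero at the start; "torque": the same for the moment, N m; "opening": opening from 0.0 (shut) to 1.0 (fully open); "grasp_force": force on a finger pad.
Only numpy, scipy, OpenCV 4.12 (cv2) and the standard library are available. Lean on these libraries where they do the work, as an engineer would, in place of code of your own. Each camera call takes 0.05 s, during which the arm holds its last target. There are 200 camera calls.

### The job

Reset the dose stop on the sloping dial of the dispenser: loosen the lock ring by swinging its blue-handled lever anticlockwise at least an eighth of a turn, turn the black knob until its white pointer lines up with the red tab, then swing the lever all the way back clockwise so the ring is tight again with the pointer still at the tab. Never force the knob round while the ring is tight. Leave the red tab where it is clamped, leave the other things on the bench undisturbed, and let go at the end.

Things in the scene. Friction and masses are not known exactly. Their poses are not given: they have to be found in the camera images.
- console: White dispenser, fixed to the bench, its front turned roughly to the robot's left, 300 mm deep (x), 210 mm wide (y). Origin at bench level, straight below the dial centre; x points away from its front, y to its left, z up. Its front face (190 x 200 mm) slopes down to the front. Behind it a housing 187 mm high stands at x = 100 to 210 mm, with three clear cylinders up to 245 mm high at x = 160 mm.
- dial: Grey dial disc, 150 mm across, on the sloping face. Origin: dial centre, 115 mm above the bench; z: the face's normal and axis of lock ring, knob and tab, leaning 0.55 rad (31.5 degrees) from vertical to the console's front; x up the slope, y to the console's left. Dial angles count from x anticlockwise (towards y) looking onto the face; heights along z from the face.
- lockring (a joint): Lock ring angle, rad: 0 tight at its stop, grows anticlockwise to 1.25, the loose stop; loosened from 0.7 on. Dark collar 84 mm across, at height 6 to 22 mm, with one lever ending in a post. Turning takes about 0.16 N m (2 N at the post), at any angle; it stays where left. The knob may be turned only while the ring is loose (0.5 or more): it is not blocked below that, but forcing it spoils the thread.
- lever_post (a point): Point at height 50 mm on the axis of the lever's round upright post: 16 mm across, parallel to the dial's z, 82 mm from the dial's axis, its blue part at heights 28 to 70 mm; the lever below it is 18 mm wide, top at 19 mm. Good place to pinch. It stands at dial angle -2.269 rad (-130 degrees) + joint lockring, on the dial's right.
- adjuster (a joint): Knob angle, rad: 0 to 1.7, grows anticlockwise; the pointer stands at dial angle 1.309 rad (75 degrees) + this value, on the dial's left. It turns with 0.06 N m and stays where it is left.
- knob_grip (a point): Point on the axis at height 60 mm, where to grip the knob. The black knob is a disc 60 mm across at heights 26 to 36 mm, with a bar handle 64 mm long, 16 mm wide, at heights 36 to 72 mm, centred on the axis and lying along the pointer's direction (white line on top); grip it across the 16 mm.
- pointer_tip (a point): Tip of the knob's white pointer, 58 mm from the axis, at height 31 mm. Turns with the knob.
- red_mark (a point): Where the pointer tip must come: 58 mm from the axis, height 31 mm, just inside the red tab, a block 8 mm wide, 10 mm thick, reaching to height 35 mm, clamped on the dial's rim 63 to 73 mm from the axis. Not to be moved.
- tip_box: Yellow tip box 120 x 85 x 57 mm, loose, in front of the console, on the robot's side; origin under its centre. Leave alone.
- buffer_bottle: Brown bottle with blue cap, 72 mm across, 150 mm high, behind the console; origin under its centre. Leave alone.
- beaker: White beaker, 70 mm across, 85 mm high, beside the console on the far side from the robot; origin under its centre. Leave alone.
- well_plate: Clear well plate 128 x 86 x 15 mm, in front of the console's face; origin under its centre. Leave alone.
- notebook: Red notebook 150 x 210 x 18 mm at the right; origin under its centre. Leave alone.
- bench_timer: White bench timer 70 x 70 x 30 mm, near the robot on the right; origin under its centre. Leave alone.

How it is judged:
By the outcome, as a careful person would: the job done as asked, in the order asked, and still so for the second after the job is handed in, with the robot touching nothing.
It also fails if it takes over 58 s, if anything falls off the work surface, if the arm or the gripper's body presses on something with over 40 N, if the wrist force passes 120 N, or if a joint passes its speed limit or range.

## Working session

There is one attempt and no reset: what is moved stays moved. The work goes in short steps, Python scripts to look and compute and a tool call to move; the robot and the scene stay as the last step left them, time stands still between calls to the robot, and variables do not carry over. Pictures are saved under pics/ and viewed, at most 10 in all, crops included, and the job is handed in when it is done.

Besides the shell and the picture viewer there is one more tool, called after ">>>" in YAML: its name, and indented under it one key for each argument. play_rows: Moves the arm, as the interface text tells. Its arguments: {"type":"object","properties":{"xyz":{"type":"array","items":{"type":"array","items":{"type":"number"}}},"rot":{"type":"array","items":{"type":"array","items":{"type":"number"}}},"grip":{"type":"array","items":{"type":"number"}}},"required":["xyz","rot","grip"]}

```bash
mkdir -p pics; ls; python3 - <<'E'
from bench import readout, vision, ctrl
import cv2, numpy as np, pickle
o=readout.get_obs(); print(o)
for n in ("side","top"):
    d=vision.camera(n); pickle.dump(d,open(n+".pkl","wb"))
    cv2.imwrite(f"pics/{n}0.png",cv2.resize(d["color"][:,:,::-1],(800,600)))
    print(n,d["camera_matrix"],d["k1"],d["extrinsics"])
E
```

```text
pics
{'time_s': 0.0, 'q': array([-1.55330526e+00,  1.81556243e-01,  1.60800627e+00,  2.42136058e-05,
        1.35382669e+00, -2.06281047e-01]), 'dq': array([ 8.20858714e-04,  4.62830078e-06, -5.60718720e-04, -1.60797045e-03,
       -8.75389545e-04, -2.29471627e-04]), 'joint_efforts': array([ 2.18721267e-03, -4.44861138e+01, -3.51343274e+01, -2.66989318e-04,
        8.69856711e-03,  1.49880321e-05]), 'eef_pos': array([ 0.12762317, -0.56011805,  0.24937643]), 'eef_rot': array([-8.93161587e-04,  9.93747173e-01,  1.11650115e-01,  9.64347524e-05]), 'wrist_force': array([ 0.23183624,  0.25096309, -0.18854813]), 'torque': array([ 0.02353811, -0.02445831,  0.02108579]), 'grasp_force': 0.0, 'opening': 0.9981672988981667}
side [[415.56704102   0.         280.0729317 ]
 [  0.         415.56704102 207.58162707]
 [  0.           0.           1.        ]] -0.033825184562748606 [[-0.75982841 -0.38777663  0.52181422 -0.00913654]
 [-0.64979107  0.42730892 -0.62863237  0.59409356]
 [ 0.02079307 -0.81672295 -0.57665524  0.73903027]
 [ 0.          0.          0.          1.        ]]
top [[483.5141045    0.         284.8972007 ]
 [  0.         483.5141045  209.82320678]
 [  0.           0.           1.        ]] -0.12417934934857712 [[ 0.00684636 -0.99543079  0.09524005  0.40320032]
 [-0.9999553  -0.00619394  0.00714425 -0.08074864]
 [-0.00652169 -0.0952847  -0.9954287   1.44522816]
 [ 0.          0.          0.          1.        ]]
```

View pics/side0.png

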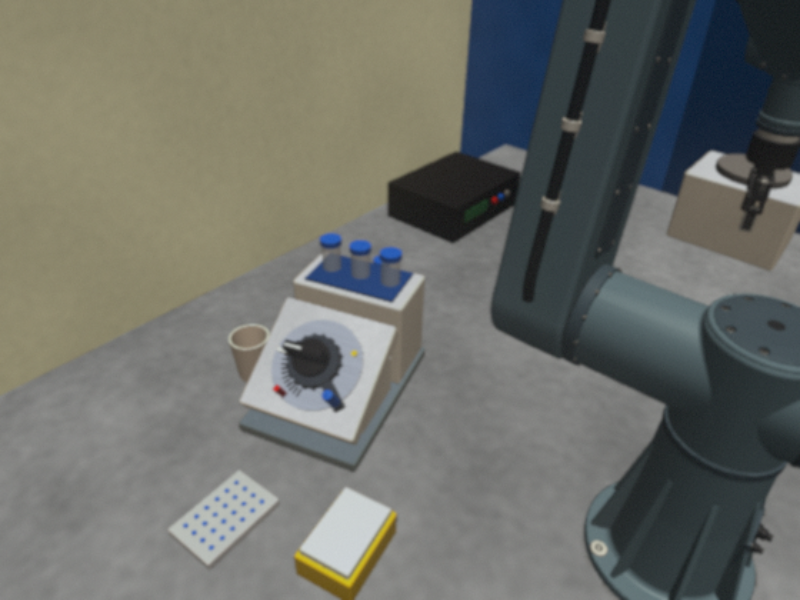

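View pics/top0.png

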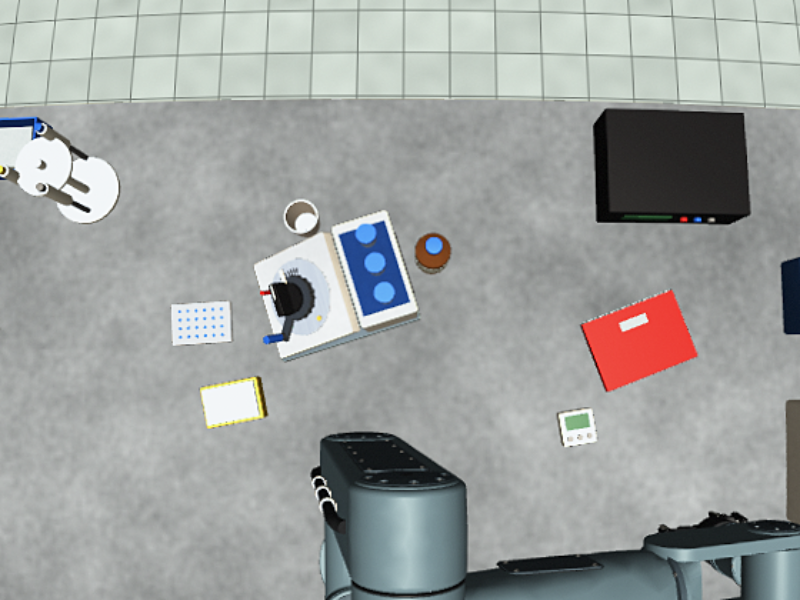

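Side view: knob about (312,358), white pointer line (290,346), blue post (330,397), red tab (279,390). In the top view the three caps are at (366,233), (375,262) and (385,292), the red tab is at (265,293), and the post is at (270,339).

```bash
cat > h.py <<'E'
import numpy as np, cv2, pickle
def load(n): return pickle.load(open(n+".pkl","rb"))
def rays(d,uv):
    uv=np.array(uv,float).reshape(-1,1,2)
    p=cv2.undistortPoints(uv,d["camera_matrix"],np.array([d["k1"],0,0,0,0.])).reshape(-1,2)
    E=d["extrinsics"]; R=np.c_[p,np.ones(len(p))]@E[:3,:3].T
    return E[:3,3],R          # R scaled so that depth multiplies it
def onplane(d,uv,p0,n):
    c,R=rays(d,uv); return c+R*(((np.asarray(p0)-c)@n)/(R@n))[:,None]
def tri(d1,uv1,d2,uv2):
    (c1,r1),(c2,r2)=rays(d1,uv1),rays(d2,uv2); r1=r1[0];r2=r2[0]
    A=np.c_[r1,-r2]; s=np.linalg.lstsq(A,c2-c1,rcond=None)[0]
    a,b=c1+s[0]*r1,c2+s[1]*r2; return (a+b)/2,np.linalg.norm(a-b)
def mask(d,col):
    h=cv2.cvtColor(d["color"],cv2.COLOR_RGB2HSV).astype(int); H,S,V=h[...,0],h[...,1],h[...,2]
    if col=="blue": return (H>100)&(H<125)&(S>130)&(V>110)
    if col=="red": return ((H<8)|(H>172))&(S>140)&(V>70)
    if col=="yellow": return (H>20)&(H<35)&(S>120)&(V>120)
def blobs(m,roi=None,amin=4):
    m=m.astype(np.uint8)
    if roi: k=np.zeros_like(m);k[roi[1]:roi[3],roi[0]:roi[2]]=1;m=m*k
    n,l,s,c=cv2.connectedComponentsWithStats(m)
    return [(c[i].round(1),s[i][[0,1,2,3,4]]) for i in range(1,n) if s[i][4]>=amin]
E
python3 - <<'E'
from h import *
S,T=load("side"),load("top")
roi={"side":(165,160,300,320),"top":(170,140,320,260)}
for n,d in(("side",S),("top",T)):
    for c in("blue","red","yellow"):
        print(n,c); [print("  ",a,b) for a,b in blobs(mask(d,c),roi[n])]
    x0,y0,x1,y1=roi[n]; cr=d["color"][y0:y1,x0:x1,::-1]
    cv2.imwrite(f"pics/{n}c.png",cv2.resize(cr,None,fx=4.5,fy=4.5,interpolation=cv2.INTER_CUBIC)[:600,:800])
# face plane from side depth: bright points near dial
c,R=rays(S,[(x,y) for y in range(200,310) for x in range(165,280)])
z=S["depth"][200:310,165:280].reshape(-1); P=c+R*z[:,None]
col=S["color"][200:310,165:280].reshape(-1,3).astype(int)
w=(col.min(1)>150)&(z>0)
P=P[w]; rng=np.random.default_rng(0);best=0
for _ in range(500):
    a,b,e=P[rng.choice(len(P),3,False)]; n=np.cross(b-a,e-a); n/=np.linalg.norm(n)+1e-12
    if abs(n[2])<.6 or abs(n[2])>.95: continue
    k=abs((P-a)@n)<.004
    if k.sum()>best: best=k.sum();K=k
Q=P[K];m=Q.mean(0);n=np.linalg.svd(Q-m)[2][2];n*=np.sign(n[2])
print(best,len(P),m,n,"lean",np.arccos(n[2]),"front dir",np.arctan2(n[1],n[0]))
E
```

```text
side blue
   [231.  167.3] [224 164  14   8  87]
   [251.7 172.1] [245 168  14   9  97]
   [254.7 193.2] [217 173  70  37 842]
   [229.1 275.9] [226 273   8   7  42]
side red
   [193.6 271.6] [192 270   4   4  13]
side yellow
   [247.3 247. ] [246 246   3   3   7]
top blue
   [261.4 187.3] [ 238  155   49   66 1933]
   [303.4 171.5] [298 166  12  12 118]
   [190.3 236.6] [184 234  14   7  62]
top red
   [185.2 204.4] [182 203   7   3  15]
top yellow
   [223.  222.3] [222 221   3   3   7]
4809 5155 [0.52637824 0.13466463 0.11744405] [-0.16213997  0.50324429  0.84879668] lean 0.5570911139424649 front dir 1.8824840207687055
```

View pics/sidec.png

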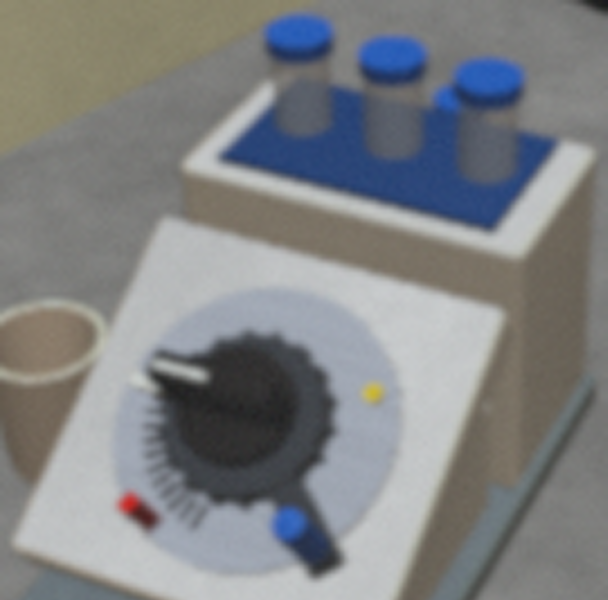

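View pics/topc.png

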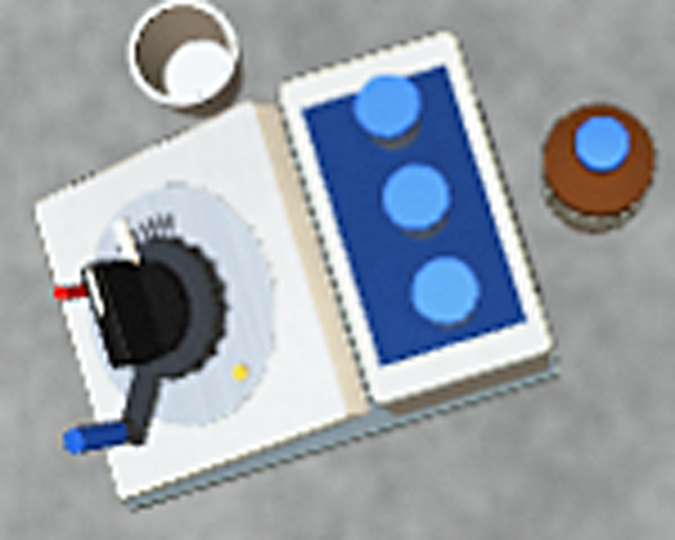

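Crops: in the side view the dial ellipse is about (258,430), the post top (292,523), the tab (132,503), and the bar line runs from (155,366) to (208,378). In the top view the post top is (76,440), the tab (70,293), and the pointer tip (125,240).

```bash
cat >> h.py <<'E'
def frame(yaw,lean=0.55):   # dial axes: x up slope, y console left, z normal ; console x yaw
    cx=np.array([np.cos(yaw),np.sin(yaw),0]); cy=np.array([-np.sin(yaw),np.cos(yaw),0]); Z=np.array([0,0,1.])
    n=-np.sin(lean)*cx+np.cos(lean)*Z
    return np.c_[np.cross(cy,n),cy,n]
E
python3 - <<'E'
from h import *
from scipy.optimize import least_squares
S,T=load("side"),load("top")
# caps in top
h=cv2.cvtColor(T["color"],cv2.COLOR_RGB2HSV).astype(int)
m=(h[...,0]>95)&(h[...,0]<120)&(h[...,1]>110)&(h[...,2]>190)
caps=[b for b in blobs(m,(230,140,295,230),30)]
C=onplane(T,[b[0] for b in caps],[0,0,.245],np.array([0,0,1.])); print("caps",C.round(4),[b[1][4] for b in caps])
v=C[C[:,0].argmax()]-C[C[:,0].argmin()]; yc=np.arctan2(v[1],v[0])-np.pi/2; print("yaw caps",yc,"spacing",np.linalg.norm(v)/2)
ctrTop=C[np.argsort(C[:,0])[1]]
print("origin from caps",ctrTop-0.16*np.array([np.cos(yc),np.sin(yc),0]))
for yaw in (yc,1.8825-np.pi):
  F=frame(yaw);n=F[:,2]
  for nm,d,roi,ctr in(("side",S,(165,200,280,310),(222,255)),("top",T,(170,160,250,255),(212,207))):
    g=cv2.cvtColor(d["color"],cv2.COLOR_RGB2HSV).astype(int)
    lab=cv2.cvtColor(d["color"],cv2.COLOR_RGB2LAB).astype(int)
    k=((lab[...,2]<126)&(lab[...,0]>120)&(g[...,1]<80)&(g[...,1]>12)).astype(np.uint8)
    q=np.zeros_like(k);q[roi[1]:roi[3],roi[0]:roi[2]]=k[roi[1]:roi[3],roi[0]:roi[2]]
    nn,l,s,c=cv2.connectedComponentsWithStats(q);i=1+s[1:,4].argmax()
    cn=max(cv2.findContours((l==i).astype(np.uint8),cv2.RETR_EXTERNAL,cv2.CHAIN_APPROX_NONE)[0],key=len).reshape(-1,2)
    hull=cv2.convexHull(cn).reshape(-1,2)
    hp=[p for p in cn if cv2.pointPolygonTest(hull.astype(np.float32),(float(p[0]),float(p[1])),True)<1.2]
    P=(onplane(d,hp,[0,0,0.115],np.array([0,0,1.]))) # placeholder
    # unknown centre o (x,y), z .115 : iterate plane through o
    def res(o):
        o3=np.array([o[0],o[1],.115]); Q=(onplane(d,hp,o3,n)-o3)@F; return np.hypot(Q[:,0],Q[:,1])-o[2]
    r=least_squares(res,[.53,.13,.075],loss="soft_l1",f_scale=.001)
    print(nm,round(yaw,4),r.x.round(4),"rms",np.sqrt(np.mean(r.fun**2)).round(4),len(hp),s[i][:5])
E
```

```text
caps [[ 0.6362  0.0023  0.245 ]
 [ 0.5848 -0.014   0.245 ]
 [ 0.5321 -0.0308  0.245 ]] [np.int32(156), np.int32(171), np.int32(176)]
yaw caps -1.262406290435511 spacing 0.05461278108454369
origin from caps [0.53622301 0.13848511 0.245     ]
side -1.2624 [0.5361 0.1397 0.0737] rms 0.0013 106 [ 195  224   59   56 1048]
top -1.2624 [0.5354 0.1395 0.0728] rms 0.0014 94 [195 181  36  54 798]
side -1.2591 [0.5362 0.1397 0.0736] rms 0.0013 106 [ 195  224   59   56 1048]
top -1.2591 [0.5354 0.1395 0.0728] rms 0.0014 94 [195 181  36  54 798]
```

```bash
cat >> h.py <<'E'
O=np.array([.5358,.1396,.115]); F=frame(-1.261)
def dial(d,uv,hgt):   # pixel -> dial coords at height hgt
    return (onplane(d,uv,O+hgt*F[:,2],F[:,2])-O)@F
def angs(P): return np.c_[np.hypot(P[:,0],P[:,1])*1e3,np.degrees(np.arctan2(P[:,1],P[:,0]))]
def white(d,hgt,rmin,rmax,a0,a1):   # bright pixels in an annulus sector at that height
    g=d["color"].astype(int).min(2); uv=np.argwhere(g>170)[:,::-1]
    A=angs(dial(d,uv,hgt)); k=(A[:,0]>rmin)&(A[:,0]<rmax)&(A[:,1]>a0)&(A[:,1]<a1)
    return uv[k],A[k]
E
python3 - <<'E'
from h import *
S,T=load("side"),load("top")
def p(l,x): print(l,np.round(x,1).tolist())
t,e=tri(S,[193.6,271.6],T,[185.2,204.4]); q=(t-O)@F; p("tab tri (mm)",np.r_[q*1e3,e*1e3]); print(angs(q[None]))
for n,d,uv in(("S",S,[193.6,271.6]),("T",T,[185.2,204.4])): p("tab "+n,angs(dial(d,uv,.033)))
t,e=tri(S,[229.9,276.2],T,[186.7,237.8]); q=(t-O)@F; p("post top tri",np.r_[q*1e3,e*1e3]); print(angs(q[None]))
# side: top of the post blob ; bar line pixels picked in the crops
p("bar line S h72",angs(dial(S,np.array([[155,366],[208,378]])/4.5+[165,160],.072))); print(dial(S,np.array([[155,366],[208,378]])/4.5+[165,160],.072)*1e3)
p("bar line T h72",dial(T,np.array([[88,268],[104,315]])/4.5+[170,140],.072)*1e3)
p("ptr S h31",angs(dial(S,np.array([[140,381]])/4.5+[165,160],.033)))
p("ptr T h31",angs(dial(T,np.array([[122,222],[132,260]])/4.5+[170,140],.033)))
E
```

```text
tab tri (mm) [-59.9, 31.3, 24.5, 3.1]
[[ 67.6170973  152.39547631]]
tab S [[67.9, 155.0]]
tab T [[58.6, 151.5]]
post top tri [-52.0, -65.3, 64.5, 0.5]
[[  83.46142107 -128.52600631]]
bar line S h72 [[25.5, 98.3], [2.9, -126.7]]
[[-3.69006599 25.23727728 72.        ]
 [-1.75348466 -2.35641465 72.        ]]
bar line T h72 [[2.3, 26.7, 72.0], [3.9, -3.1, 72.0]]
ptr S h31 [[50.0, 94.5]]
ptr T h31 [[53.1, 84.9], [29.2, 82.3]]
```

```bash
cat >> h.py <<'E'
from scipy.spatial.transform import Rotation as Ro, Slerp
def tool(phi,r,hgt,psi=None):   # tool x along dial angle psi (deg), at dial polar point
    a=np.radians(phi); b=np.radians(phi if psi is None else psi); z=-F[:,2]
    x=F@[np.cos(b),np.sin(b),0]; return O+F@[r*np.cos(a),r*np.sin(a),hgt], Ro.from_matrix(np.c_[x,np.cross(z,x),z])
def obs():
    from bench import readout
    o=readout.get_obs(); w=o["eef_rot"]; return o,o["eef_pos"],Ro.from_quat([*w[1:],w[0]])
def show(ways,start=None):   # rows relative to start
    if start is None: o,p,R=obs(); print(round(o["time_s"],2),"q",o["q"].round(2),"op",round(o["opening"],2),"F",o["wrist_force"].round(1))
    else: p,R=start
    x=[(R.inv().apply(P-p)*1e3).round(1).tolist() for P,_ in ways]; r=[(R.inv()*Q).as_rotvec().round(3).tolist() for _,Q in ways]
    print("xyz",x); print("rot",r)
E
python3 - <<'E'
from h import *
o,p,R=obs()
B,RB=tool(-129.5,.082,.14)
A=np.array([.37,-.28,.42])
RA=Ro.from_euler("z",1.0)*R
sl=Slerp([0,.45,1],Ro.concatenate([R,RA,RB]))
print("RA->RB deg",np.degrees((RA.inv()*RB).magnitude()),"B",B)
W=[]
for i in range(1,21):
    s=i/20; P=p+(A-p)*min(s/.45,1) if s<=.45 else A+(B-A)*(s-.45)/.55
    W.append((P,sl(s)))
show(W[:10]); show(W[10:],W[9])
E
```

```text
RA->RB deg 92.50071496888637 B [0.43967381 0.23235248 0.2070909 ]
0.1 q [-1.55  0.18  1.61 -0.    1.35 -0.21] op 1.0 F [ 0.1 -0.5 -0.3]
xyz [[33.2, -24.4, -18.9], [66.3, -48.8, -37.8], [99.5, -73.2, -56.7], [132.7, -97.6, -75.6], [165.9, -122.0, -94.5], [199.0, -146.5, -113.4], [232.2, -170.9, -132.3], [265.4, -195.3, -151.2], [298.6, -219.7, -170.1], [315.1, -263.7, -150.6]]
rot [[0.0, -0.0, -0.111], [0.0, -0.0, -0.222], [0.0, -0.001, -0.333], [0.0, -0.001, -0.444], [0.0, -0.001, -0.556], [0.0, -0.001, -0.667], [0.0, -0.001, -0.778], [0.0, -0.001, -0.889], [0.0, -0.002, -1.0], [-0.022, -0.056, -1.136]]
xyz [[47.8, -3.4, 16.8], [95.7, -6.7, 33.7], [143.5, -10.1, 50.5], [191.4, -13.4, 67.4], [239.2, -16.8, 84.2], [287.1, -20.1, 101.1], [334.9, -23.5, 117.9], [382.8, -26.9, 134.8], [430.6, -30.2, 151.6], [478.5, -33.6, 168.4]]
rot [[0.006, -0.055, -0.136], [0.012, -0.11, -0.272], [0.018, -0.165, -0.408], [0.024, -0.22, -0.544], [0.03, -0.275, -0.68], [0.037, -0.33, -0.816], [0.043, -0.385, -0.952], [0.049, -0.44, -1.088], [0.055, -0.495, -1.224], [0.061, -0.55, -1.36]]
```

>>> play_rows:
  xyz:
    - [33,-24,-19]
    - [66,-49,-38]
    - [100,-73,-57]
    - [133,-98,-76]
    - [166,-122,-95]
    - [199,-146,-113]
    - [232,-171,-132]
    - [265,-195,-151]
    - [299,-220,-170]
    - [299,-220,-170]
  rot:
    - [0,0,-0.111]
    - [0,0,-0.222]
    - [0,0,-0.333]
    - [0,0,-0.444]
    - [0,0,-0.556]
    - [0,0,-0.667]
    - [0,0,-0.778]
    - [0,0,-0.889]
    - [0,0,-1.0]
    - [0,0,-1.0]
  grip: [0.6,0.6,0.6,0.6,0.6,0.6,0.6,0.6,0.6,0.6]

```text
time_s: 1.35
eef_pos: [0.3719, -0.2782, 0.4219]
eef_rot: [0.001, 0.817, 0.576, 0.0]
wrist_force: [0.1, -0.8, -0.3]
opening: 0.599
grasp_force: 0.0
```

```bash
python3 - <<'E'
from h import *
o,p,R=obs(); print(p.round(3))
B,RB=tool(-129.5,.082,.14)
sl=Slerp([0,1],Ro.concatenate([R,RB]))
show([(p+(B-p)*i/10,sl(i/10)) for i in range(1,11)])
E
```

```text
[ 0.372 -0.278  0.422]
1.35 q [-0.9  -0.17  1.62  0.    1.69 -0.56] op 0.6 F [ 0.1 -0.8 -0.3]
xyz [[50.4, -10.8, 21.4], [100.8, -21.6, 42.8], [151.2, -32.4, 64.2], [201.6, -43.3, 85.6], [252.0, -54.1, 107.0], [302.4, -64.9, 128.4], [352.7, -75.7, 149.8], [403.1, -86.5, 171.2], [453.5, -97.3, 192.6], [503.9, -108.1, 214.0]]
rot [[0.007, -0.06, -0.149], [0.014, -0.12, -0.298], [0.021, -0.18, -0.448], [0.028, -0.24, -0.597], [0.035, -0.3, -0.746], [0.042, -0.36, -0.895], [0.049, -0.42, -1.044], [0.057, -0.48, -1.194], [0.064, -0.54, -1.343], [0.071, -0.6, -1.492]]
```

>>> play_rows:
  xyz:
    - [50,-11,20]
    - [101,-22,40]
    - [151,-32,60]
    - [202,-43,82]
    - [252,-54,103]
    - [302,-65,125]
    - [353,-76,148]
    - [403,-86,171]
    - [454,-97,193]
    - [504,-108,214]
  rot:
    - [0.007,-0.06,-0.149]
    - [0.014,-0.12,-0.298]
    - [0.021,-0.18,-0.448]
    - [0.028,-0.24,-0.597]
    - [0.035,-0.3,-0.746]
    - [0.042,-0.36,-0.895]
    - [0.049,-0.42,-1.044]
    - [0.057,-0.48,-1.194]
    - [0.064,-0.54,-1.343]
    - [0.071,-0.6,-1.492]
  grip: [0.6,0.6,0.6,0.6,0.6,0.6,0.6,0.6,0.6,0.6]

```text
time_s: 2.6
eef_pos: [0.4402, 0.2317, 0.2047]
eef_rot: [0.128, 0.182, 0.945, -0.239]
wrist_force: [0.3, 0.4, 1.6]
opening: 0.6
grasp_force: 0.0
```

```bash
python3 - <<'E'
from h import *
from bench import vision
o,p,R=obs(); print(p.round(4), ((p-O)@F).round(4))
show([tool(-129.5,.082,.09),tool(-129.5,.082,.05)])
for n in("side","top"):
    d=vision.camera(n); pickle.dump(d,open(n+"1.pkl","wb"))
    x0,y0=(150,130) if n=="side" else (150,120)
    cv2.imwrite(f"pics/{n}1.png",cv2.resize(d["color"][y0:y0+200,x0:x0+200,::-1],(600,600),interpolation=cv2.INTER_CUBIC))
E
```

```text
[0.4402 0.2317 0.2047] [-0.0527 -0.063   0.1376]
2.6 q [ 0.55  0.22  1.75 -0.55  1.35 -0.47] op 0.6 F [0.3 0.4 1.6]
xyz [[-0.3, -0.5, 47.6], [-0.4, -0.4, 87.6]]
rot [[-0.002, -0.003, 0.001], [-0.002, -0.003, 0.001]]
```

View pics/side1.png

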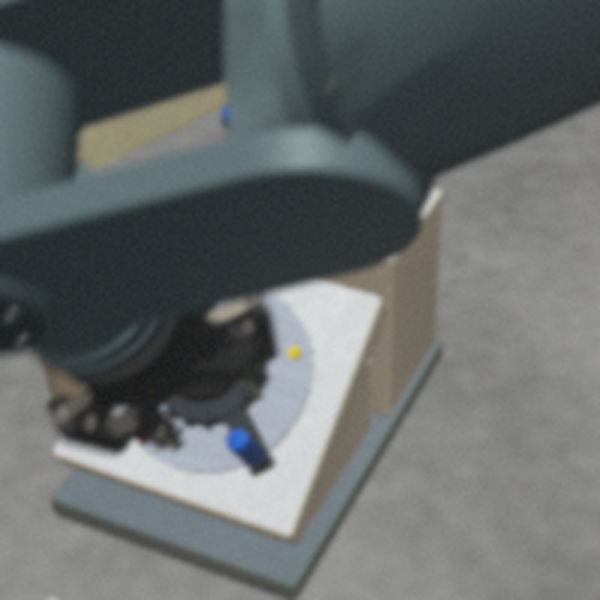

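The post (240,438 in the crop) is free beneath the hand, and the measured TCP lies on its axis. I'll descend and pinch.

>>> play_rows:
  xyz:
    - [0,0,20]
    - [0,0,40]
    - [0,0,60]
    - [0,0,78]
    - [0,0,88]
    - [0,0,88]
    - [0,0,88]
    - [0,0,88]
    - [0,0,88]
    - [0,0,88]
  rot:
    - [0,0,0]
    - [0,0,0]
    - [0,0,0]
    - [0,0,0]
    - [0,0,0]
    - [0,0,0]
    - [0,0,0]
    - [0,0,0]
    - [0,0,0]
    - [0,0,0]
  grip: [0.6,0.6,0.6,0.6,0.6,0.6,0.1,0.1,0.1,0.1]

```text
time_s: 3.95
eef_pos: [0.4542, 0.1877, 0.1318]
eef_rot: [0.129, 0.184, 0.945, -0.238]
wrist_force: [-2.2, 3.6, 3.9]
opening: 0.173
grasp_force: 58.4
```

```bash
python3 - <<'E'
from h import *
o,p,R=obs(); q=(p-O)@F; print(p.round(4), q.round(4),angs(q[None]),o["opening"],o["grasp_force"],o["wrist_force"])
ph=angs(q[None])[0,1]; r=np.hypot(q[0],q[1])
ex=F.T@R.apply([1,0,0]); psi=np.degrees(np.arctan2(ex[1],ex[0])); print(psi,ph,r)
show([tool(ph+d,r,q[2],psi+d) for d in np.arange(7.2,72.1,7.2)])
E
```

```text
[0.4542 0.1877 0.1318] [-0.0515 -0.0631  0.0513] [[  81.43295432 -129.22725639]] 0.17336296578096128 58.35870623588562 [-2.15906135  3.57361152  3.89427619]
-129.7020071353038 -129.22725639303886 0.08143295432440993
3.95 q [ 0.47  0.29  1.84 -0.59  1.18 -0.44] op 0.17 F [-2.2  3.6  3.9]
xyz [[-0.7, -10.2, -0.0], [-2.7, -20.2, -0.0], [-6.0, -29.9, -0.0], [-10.4, -39.1, -0.0], [-15.9, -47.7, -0.1], [-22.5, -55.6, -0.1], [-30.0, -62.5, -0.1], [-38.4, -68.4, -0.2], [-47.4, -73.3, -0.2], [-56.9, -77.0, -0.2]]
rot [[0.001, -0.003, -0.126], [0.001, -0.003, -0.251], [0.001, -0.003, -0.377], [0.001, -0.003, -0.503], [0.001, -0.003, -0.628], [0.002, -0.003, -0.754], [0.002, -0.003, -0.88], [0.002, -0.003, -1.005], [0.002, -0.003, -1.131], [0.002, -0.003, -1.257]]
```

```bash
python3 - <<'E'
from h import *
o,p,R=obs(); q=(p-O)@F
show([tool(-129.3+d,.082,q[2]-.0005,-129.7+d) for d in np.arange(6,60.1,6)])
E
```

```text
3.95 q [ 0.47  0.29  1.84 -0.59  1.18 -0.44] op 0.17 F [-2.2  3.6  3.9]
xyz [[0.1, -8.5, 0.5], [-1.3, -16.9, 0.5], [-3.6, -25.2, 0.5], [-6.8, -33.2, 0.5], [-10.7, -40.8, 0.5], [-15.4, -48.0, 0.4], [-20.9, -54.6, 0.4], [-27.0, -60.6, 0.4], [-33.7, -66.0, 0.4], [-40.9, -70.6, 0.3]]
rot [[0.0, -0.003, -0.105], [0.001, -0.003, -0.209], [0.001, -0.003, -0.314], [0.001, -0.003, -0.419], [0.001, -0.003, -0.524], [0.001, -0.003, -0.628], [0.002, -0.003, -0.733], [0.002, -0.003, -0.838], [0.002, -0.003, -0.943], [0.002, -0.003, -1.047]]
```

>>> play_rows:
  xyz:
    - [0,-8.5,0]
    - [-1.3,-17,0]
    - [-3.6,-25.2,0]
    - [-6.8,-33.2,0]
    - [-10.7,-40.8,0]
    - [-15.4,-48,0]
    - [-20.9,-54.6,0]
    - [-27,-60.6,0]
    - [-33.7,-66,0]
    - [-40.9,-70.6,0]
  rot:
    - [0,0,-0.105]
    - [0,0,-0.209]
    - [0,0,-0.314]
    - [0,0,-0.419]
    - [0,0,-0.524]
    - [0,0,-0.628]
    - [0,0,-0.733]
    - [0,0,-0.838]
    - [0,0,-0.943]
    - [0,0,-1.047]
  grip: [0.1,0.1,0.1,0.1,0.1,0.1,0.1,0.1,0.1,0.1]

```text
time_s: 5.2
eef_pos: [0.4633, 0.1191, 0.1735]
eef_rot: [-0.006, -0.316, 0.91, -0.269]
wrist_force: [4.8, 9.7, -2.2]
opening: 0.169
grasp_force: 58.5
```

```bash
python3 - <<'E'
from h import *
o,p,R=obs(); q=(p-O)@F; print(q.round(4),angs(q[None]),o["opening"],o["grasp_force"],o["wrist_force"],o["q"].round(2))
E
```

```text
[ 0.0284 -0.0753  0.0513] [[ 80.4528087  -69.34644355]] 0.1689637417144427 58.476362228393555 [ 4.7529498   9.71171462 -2.19895928] [ 0.33  0.15  1.91 -0.6   1.17 -1.64]
```

>>> play_rows:
  xyz:
    - [0,0,0]
    - [0,0,0]
    - [0,0,0]
    - [0,0,-15]
    - [0,0,-30]
    - [0,0,-45]
    - [0,0,-60]
    - [0,0,-75]
    - [0,0,-90]
    - [0,0,-90]
  rot:
    - [0,0,0]
    - [0,0,0]
    - [0,0,0]
    - [0,0,0]
    - [0,0,0]
    - [0,0,0]
    - [0,0,0]
    - [0,0,0]
    - [0,0,0]
    - [0,0,0]
  grip: [0.6,0.6,0.6,0.6,0.6,0.6,0.6,0.6,0.6,0.6]

```text
time_s: 6.45
eef_pos: [0.4484, 0.1632, 0.2512]
eef_rot: [-0.007, -0.313, 0.91, -0.27]
wrist_force: [0.2, -0.8, -0.9]
opening: 0.602
grasp_force: 0.0
```

```bash
python3 - <<'E'
from h import *
o,p,R=obs(); q=(p-O)@F; print(q.round(4))
show([tool(0,.0,.14,-88.5),tool(0,0,.06,-88.5)])
show([tool(0,.0,.06,-88.5)],tool(0,.0,.14,-88.5))
E
```

```text
[ 0.0293 -0.0761  0.1418]
6.45 q [ 0.43  0.08  1.82 -0.56  1.36 -1.66] op 0.6 F [ 0.2 -0.8 -0.9]
xyz [[-81.5, 1.2, 1.8], [-81.6, 0.9, 81.8]]
rot [[0.003, -0.001, 0.328], [0.003, -0.001, 0.328]]
xyz [[-0.0, -0.0, 80.0]]
rot [[0.0, 0.0, 0.0]]
```

>>> play_rows:
  xyz:
    - [-20,0,0]
    - [-41,0,1]
    - [-61,1,2]
    - [-81.5,1,2]
    - [-81.5,1,20]
    - [-81.5,1,40]
    - [-81.5,1,60]
    - [-81.5,1,75]
    - [-81.5,1,82]
    - [-81.5,1,82]
  rot:
    - [0,0,0.1]
    - [0,0,0.2]
    - [0,0,0.3]
    - [0,0,0.328]
    - [0,0,0.328]
    - [0,0,0.328]
    - [0,0,0.328]
    - [0,0,0.328]
    - [0,0,0.328]
    - [0,0,0.328]
  grip: [0.6,0.6,0.6,0.6,0.6,0.6,0.6,0.6,0.6,0.6]

```text
time_s: 7.7
eef_pos: [0.5252, 0.1679, 0.1641]
eef_rot: [0.036, -0.16, 0.949, -0.268]
wrist_force: [-0.4, 0.6, -0.3]
opening: 0.601
grasp_force: 0.0
```

```bash
python3 - <<'E'
from h import *
from bench import vision
o,p,R=obs(); q=(p-O)@F; print(q.round(4),o["wrist_force"],o["q"].round(2))
A,B=[],[]
for n in("side","top"):
    d=vision.camera(n); pickle.dump(d,open(n+"2.pkl","wb"))
    x0,y0=(150,180) if n=="side" else (140,130)
    A.append(cv2.resize(d["color"][y0:y0+150,x0:x0+100,::-1],(400,600),interpolation=cv2.INTER_CUBIC))
cv2.imwrite("pics/b2.png",np.hstack(A))
E
```

```text
[-0.0001 -0.0015  0.0576] [-0.39015737  0.58793298 -0.31418653] [ 0.38  0.33  1.71 -0.59  1.22 -1.29]
```

View pics/b2.png

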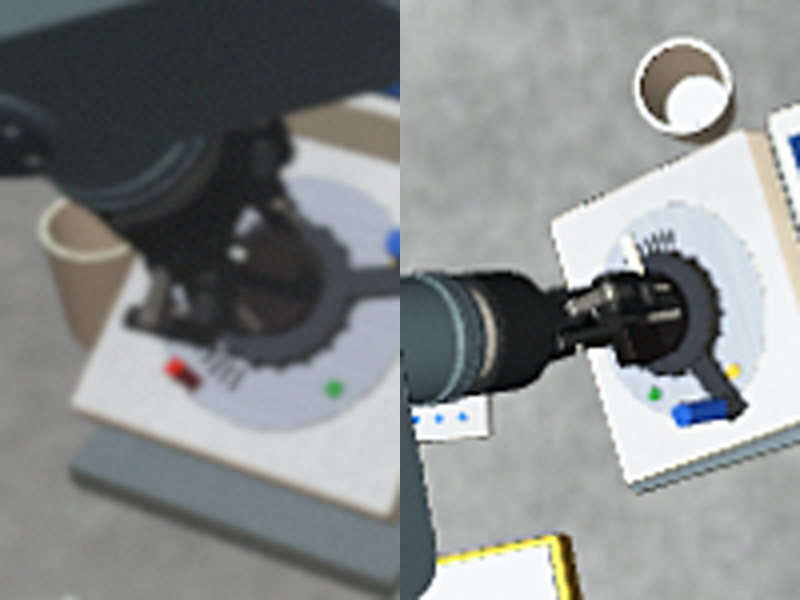

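>>> play_rows:
  xyz:
    - [0,0,-3]
    - [0,0,-3]
    - [0,0,-3]
    - [0,0,-3]
    - [0,0,-3]
    - [0,0,-3]
    - [0,0,-3]
    - [0,0,-3]
    - [0,0,-3]
    - [0,0,-3]
  rot:
    - [0,0,0]
    - [0,0,0]
    - [0,0,0]
    - [0,0,0]
    - [0,0,0]
    - [0,0,0]
    - [0,0,0]
    - [0,0,0]
    - [0,0,0]
    - [0,0,0]
  grip: [0.6,0.1,0.1,0.1,0.1,0.1,0.1,0.1,0.1,0.1]

```text
time_s: 9.05
eef_pos: [0.5248, 0.171, 0.1671]
eef_rot: [0.037, -0.161, 0.949, -0.267]
wrist_force: [-2.0, 5.3, 1.4]
opening: 0.178
grasp_force: 58.9
```

```bash
python3 - <<'E'
from h import *
o,p,R=obs(); q=(p-O)@F; print(q.round(4),o["wrist_force"],o["opening"],o["torque"].round(2))
ex=F.T@R.apply([1,0,0]); psi=np.degrees(np.arctan2(ex[1],ex[0])); print(psi+180)
show([tool(np.degrees(np.arctan2(q[1],q[0])),np.hypot(q[0],q[1]),q[2],psi+d) for d in np.arange(6,60.1,6)])
E
```

```text
[-0.0011 -0.0009  0.0618] [-2.01433393  5.32485164  1.36414203] 0.17774969926476702 [ 0.56  0.27 -0.02]
91.52317882483136
9.05 q [ 0.38  0.33  1.71 -0.58  1.22 -1.29] op 0.18 F [-2.   5.3  1.4]
xyz [[0.0, 0.0, 0.0], [0.0, 0.0, 0.0], [0.0, 0.0, 0.0], [0.0, 0.0, 0.0], [0.0, 0.0, 0.0], [0.0, 0.0, 0.0], [0.0, 0.0, 0.0], [0.0, 0.0, 0.0], [0.0, 0.0, 0.0], [0.0, 0.0, 0.0]]
rot [[0.004, -0.003, -0.105], [0.004, -0.002, -0.209], [0.004, -0.002, -0.314], [0.004, -0.002, -0.419], [0.004, -0.002, -0.524], [0.004, -0.002, -0.628], [0.005, -0.001, -0.733], [0.005, -0.001, -0.838], [0.005, -0.001, -0.942], [0.005, -0.001, -1.047]]
```

>>> play_rows:
  xyz:
    - [0,0,0]
    - [0,0,0]
    - [0,0,0]
    - [0,0,0]
    - [0,0,0]
    - [0,0,0]
    - [0,0,0]
    - [0,0,0]
    - [0,0,0]
    - [0,0,0]
  rot:
    - [0,0,-0.11]
    - [0,0,-0.22]
    - [0,0,-0.33]
    - [0,0,-0.44]
    - [0,0,-0.55]
    - [0,0,-0.66]
    - [0,0,-0.77]
    - [0,0,-0.88]
    - [0,0,-0.99]
    - [0,0,-0.99]
  grip: [0.1,0.1,0.1,0.1,0.1,0.1,0.1,0.1,0.1,0.1]

```text
time_s: 10.3
eef_pos: [0.5248, 0.171, 0.1671]
eef_rot: [-0.095, -0.593, 0.759, -0.253]
wrist_force: [-2.1, 6.5, 1.8]
opening: 0.175
grasp_force: 58.8
```

```bash
python3 - <<'E'
from h import *
from bench import vision
o,p,R=obs(); q=(p-O)@F; print(q.round(4),o["wrist_force"],o["opening"],o["torque"].round(2),o["q"].round(2))
ex=F.T@R.apply([1,0,0]); print(np.degrees(np.arctan2(ex[1],ex[0]))+180)
A=[]
for n in("side","top"):
    d=vision.camera(n); pickle.dump(d,open(n+"3.pkl","wb"))
    x0,y0=(170,210) if n=="side" else (165,160)
    A.append(cv2.resize(d["color"][y0:y0+90,x0:x0+60,::-1],(400,600),interpolation=cv2.INTER_CUBIC))
    print(n,blobs(mask(d,"red"),(165,160,300,320) if n=="side" else (170,140,320,260)))
cv2.imwrite("pics/b3.png",np.hstack(A))
E
```

```text
[-0.0012 -0.0008  0.0618] [-2.12738604  6.50989522  1.81672968] 0.17541148851508848 [0.53 0.07 0.17] [ 0.38  0.33  1.71 -0.58  1.22 -2.28]
148.3352401179117
side [(array([193.6, 271.6]), array([192, 270,   4,   4,  13], dtype=int32))]
top []
```

View pics/b3.png

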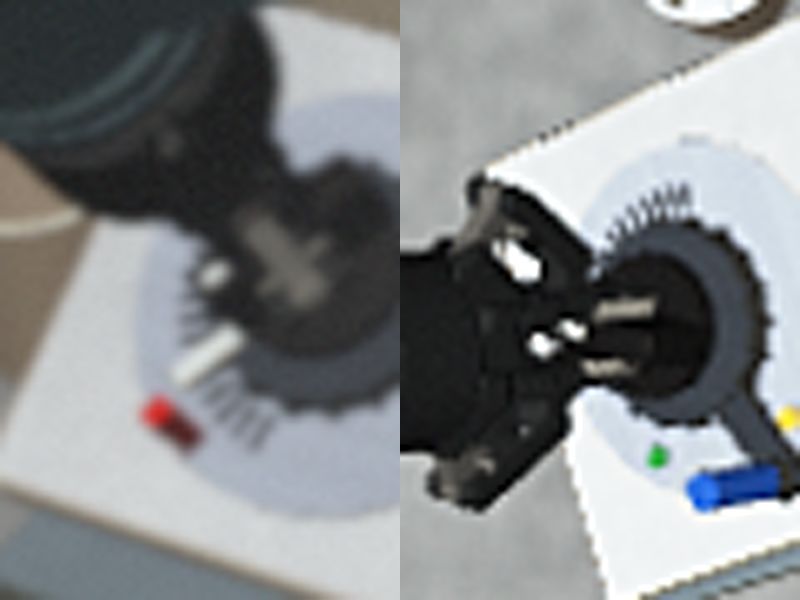

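The side view shows the white pointer running from (240,330) to its tip at (183,378), just short of the tab's bright top at (158,412). The ring is still loose.

```bash
python3 - <<'E'
from h import *
S=load("side3"); S0=load("side"); T0=load("top")
g=S["color"].astype(int).min(2)
uv,A=white(S,.033,38,66,125,175)
# pointer pixels: bright component near the tip pixel
c=(np.array([212,355])/6.667+[170,210]-.5)
m=(g>150).astype(np.uint8); 
k=np.zeros_like(m);k[256:270,194:209]=m[256:270,194:209]
n,l,s,ce=cv2.connectedComponentsWithStats(k); i=l[int(round(c[1])),int(round(c[0]))]; print("comp",i,s[i],ce[i])
ys,xs=np.nonzero(l==i)
for h in(.031,.034):
  P=dial(S,np.c_[xs,ys],h); vx,vy,x0,y0=cv2.fitLine((P[:,:2]*1e3).astype(np.float32),cv2.DIST_L2,0,.01,.01).ravel()
  print("ptr h",h,"centroid ang",angs(P.mean(0)[None]),"line dir",np.degrees(np.arctan2(vy,vx)),"rmax",angs(P)[:,0].max())
def wc(d,roi):
    x0,y0,x1,y1=roi; c=d["color"][y0:y1,x0:x1].astype(float); w=np.clip(c[...,0]-np.maximum(c[...,1],c[...,2])-40,0,None)
    yy,xx=np.mgrid[y0:y1,x0:x1]; b=w>20; print([ (x,y,int(w[y-y0,x-x0])) for y,x in zip(yy[b],xx[b])][:60]); return (w*xx).sum()/w.sum(),(w*yy).sum()/w.sum()
a=wc(S,(188,264,204,282)); print("tab all",a,angs(dial(S,[a],.03))); print("tab top",angs(dial(S,[[193.6,271.6]],.035)))
b=wc(T0,(178,198,194,210)); print("tabT",b,angs(dial(T0,[b],.03)))
E
```

```text
comp 1 [194 256  12  14  88] [197.70454545 262.78409091]
ptr h 0.031 centroid ang [[ 49.92843892 144.0614479 ]] line dir 33.904163 rmax 62.61983712807924
ptr h 0.034 centroid ang [[ 49.49582137 145.83757893]] line dir 33.904163 rmax 62.26647793752998
[(np.int64(192), np.int64(270), 25), (np.int64(193), np.int64(270), 71), (np.int64(194), np.int64(270), 67), (np.int64(191), np.int64(271), 22), (np.int64(192), np.int64(271), 77), (np.int64(193), np.int64(271), 113), (np.int64(194), np.int64(271), 107), (np.int64(195), np.int64(271), 59), (np.int64(191), np.int64(272), 31), (np.int64(192), np.int64(272), 89), (np.int64(193), np.int64(272), 114), (np.int64(194), np.int64(272), 98), (np.int64(195), np.int64(272), 55), (np.int64(192), np.int64(273), 44), (np.int64(193), np.int64(273), 65), (np.int64(194), np.int64(273), 52), (np.int64(195), np.int64(273), 24)]
tab all (np.float64(193.32244196044712), np.float64(271.5159071367154)) [[ 68.44158969 153.14451173]]
tab top [[ 67.72708594 155.84866215]]
[(np.int64(188), np.int64(203), 60), (np.int64(182), np.int64(204), 158), (np.int64(183), np.int64(204), 178), (np.int64(184), np.int64(204), 159), (np.int64(185), np.int64(204), 81), (np.int64(186), np.int64(204), 94), (np.int64(187), np.int64(204), 107), (np.int64(188), np.int64(204), 108), (np.int64(182), np.int64(205), 200), (np.int64(183), np.int64(205), 183), (np.int64(184), np.int64(205), 172), (np.int64(185), np.int64(205), 107), (np.int64(186), np.int64(205), 112), (np.int64(187), np.int64(205), 116), (np.int64(188), np.int64(205), 124), (np.int64(182), np.int64(206), 25), (np.int64(183), np.int64(206), 49), (np.int64(184), np.int64(206), 47)]
tabT (np.float64(184.6160756501182), np.float64(204.55933806146572)) [[ 63.30780521 152.86789489]]
```

```bash
python3 - <<'E'
from h import *
S=load("side3"); T0=load("top")
g=S["color"].astype(int); print(g.min(2)[254:272,192:210])
for th in(180,190,200):
    k=np.zeros(g.shape[:2],np.uint8);k[255:269,194:208]=(g.min(2)[255:269,194:208]>th)
    n,l,s,ce=cv2.connectedComponentsWithStats(k); i=1+s[1:,4].argmax(); ys,xs=np.nonzero(l==i)
    for h in(.031,.033):
        P=dial(S,np.c_[xs,ys],h); vx,vy,x0,y0=cv2.fitLine((P[:,:2]*1e3).astype(np.float32),cv2.DIST_L2,0,.01,.01).ravel()
        print(th,len(xs),h,"cent",angs(P.mean(0)[None])[0].round(1),"dir",np.degrees(np.arctan2(vy,vx)).round(1)%180,"tip",angs(P)[:,0].max().round(1))
print("T top face",angs(dial(T0,[[183.1,204.6]],.035)),"inner",angs(dial(T0,[[187,204.5]],.03)))
E
```

```text
[[170 172 170 167 154 132 110  92  74  59  46  40  39  37  34  37  48  60]
 [171 172 171 167 157 142 131 120  93  59  45  36  35  36  32  38  37  46]
 [170 173 173 171 163 151 143 125  95  63  44  38  38  35  36  40  39  40]
 [172 173 171 170 154 133 118 108  92  71  59  57  53  40  37  34  37  41]
 [173 172 170 169 156 135 126 121 116  97  93 104 102  75  42  35  39  40]
 [173 175 174 171 165 149 140 135 122 119 136 162 163 127  83  54  48  46]
 [175 174 175 172 162 142 125 123 131 152 180 201 200 168 115  72  51  46]
 [174 171 174 172 158 138 132 147 170 194 210 213 198 166 115  78  63  55]
 [171 173 173 173 166 166 175 190 206 212 210 191 165 127  93  73  68  62]
 [171 169 173 172 178 186 201 213 216 209 183 149 112  86  70  69  67  68]
 [169 170 172 178 192 204 213 215 205 180 140 108  92  81  72  67  68  69]
 [172 169 170 185 203 215 213 199 174 140 115 112 116 104  81  71  72  66]
 [172 168 166 178 200 208 191 161 137 118 125 137 138 120  91  71  68  67]
 [173 172 170 171 184 182 162 137 130 128 131 127 125 116  93  69  60  64]
 [175 166 166 171 169 164 153 146 143 133 117 117 123 118  98  80  65  65]
 [159 133 134 156 165 163 162 159 143 123 116 123 129 122 114 108 100  98]
 [128  86  86 114 144 163 167 160 144 131 132 136 126 119 125 128 131 140]
 [ 87  52  51  70 101 134 161 165 161 153 140 122 118 125 129 123 133 149]]
180 32 0.031 cent [ 47.8 148.3] dir 144.0 tip 58.0
180 32 0.033 cent [ 47.6 149.5] dir 144.0 tip 57.8
190 26 0.031 cent [ 46.8 148.4] dir 143.8 tip 56.7
190 26 0.033 cent [ 46.6 149.6] dir 143.8 tip 56.5
200 18 0.031 cent [ 47.2 148. ] dir 144.9 tip 55.5
200 18 0.033 cent [ 47.  149.3] dir 144.9 tip 55.2
T top face [[ 64.43917138 152.83622079]] inner [[ 54.60111921 151.22926071]]
```

>>> play_rows:
  xyz:
    - [0,0,0]
    - [0,0,0]
    - [0,0,0]
    - [0,0,0]
    - [0,0,0]
    - [0,0,0]
    - [0,0,0]
    - [0,0,0]
    - [0,0,0]
    - [0,0,0]
  rot:
    - [0,0,-0.03]
    - [0,0,-0.06]
    - [0,0,-0.09]
    - [0,0,-0.11]
    - [0,0,-0.11]
    - [0,0,-0.11]
    - [0,0,-0.11]
    - [0,0,-0.11]
    - [0,0,-0.11]
    - [0,0,-0.11]
  grip: [0.1,0.1,0.1,0.1,0.1,0.1,0.1,0.6,0.6,0.6]

```text
time_s: 11.65
eef_pos: [0.5251, 0.1697, 0.167]
eef_rot: [-0.109, -0.633, 0.725, -0.248]
wrist_force: [-0.6, -0.5, 0.4]
opening: 0.6
grasp_force: 0.0
```

>>> play_rows:
  xyz:
    - [0,0,-15]
    - [0,0,-30]
    - [0,0,-45]
    - [0,0,-60]
    - [0,0,-75]
    - [0,0,-90]
    - [0,0,-120]
    - [0,0,-150]
    - [0,0,-150]
    - [0,0,-150]
  rot:
    - [0,0,0]
    - [0,0,0]
    - [0,0,0]
    - [0,0,0]
    - [0,0,0]
    - [0,0,0]
    - [0,0,0]
    - [0,0,0]
    - [0,0,0]
    - [0,0,0]
  grip: [0.6,0.6,0.6,0.6,0.6,0.6,0.6,0.6,0.6,0.6]

```text
time_s: 12.9
eef_pos: [0.5014, 0.2443, 0.2943]
eef_rot: [-0.11, -0.633, 0.725, -0.247]
wrist_force: [-0.8, -0.0, -0.7]
opening: 0.604
grasp_force: 0.0
```

```bash
python3 - <<'E'
from h import *
from bench import vision
o,p,R=obs(); q=(p-O)@F; print(q.round(4),o["wrist_force"],o["opening"],o["q"].round(2))
ex=F.T@R.apply([1,0,0]); print(np.degrees(np.arctan2(ex[1],ex[0]))+180)
A=[]
for n in("side","top"):
    d=vision.camera(n); pickle.dump(d,open(n+"4.pkl","wb"))
    x0,y0=(170,210) if n=="side" else (165,160)
    A.append(cv2.resize(d["color"][y0:y0+90,x0:x0+60,::-1],(400,600),interpolation=cv2.INTER_CUBIC))
cv2.imwrite("pics/b4.png",np.hstack(A))
E
```

```text
[-2.000e-04 -8.000e-04  2.105e-01] [-0.79770173 -0.00663315 -0.71316944] 0.6039409499239583 [ 0.52  0.24  1.54 -0.54  1.51 -2.42]
154.57225025363638
```

View pics/b4.png

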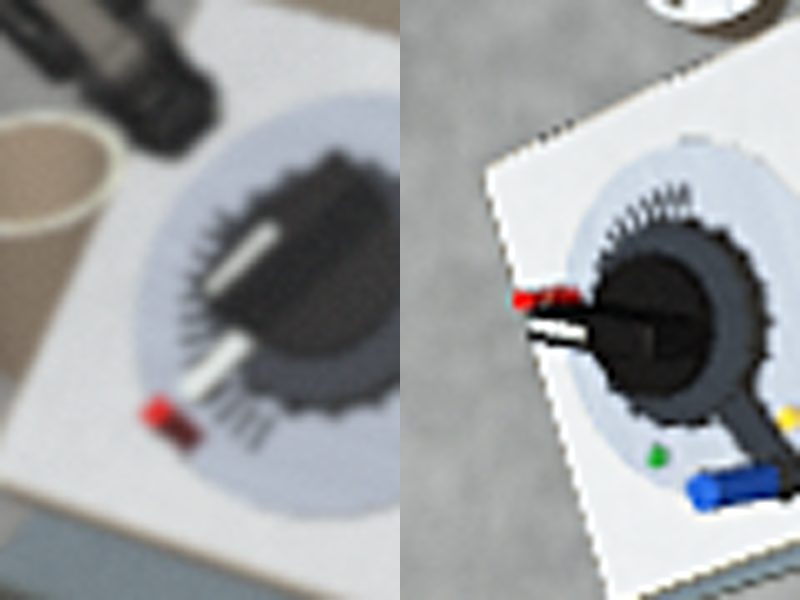

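The side view shows the pointer from (250,340) to its tip at (190,390), aimed near the tab's top at (158,412). Next I'll quantify the offset between them.

```bash
python3 - <<'E'
from h import *
S=load("side4"); T=load("top4"); g=S["color"].astype(int).min(2)
def comp(m,roi):
    x0,y0,x1,y1=roi;k=np.zeros_like(m);k[y0:y1,x0:x1]=m[y0:y1,x0:x1]
    n,l,s,c=cv2.connectedComponentsWithStats(k);i=1+s[1:,4].argmax();return np.argwhere(l==i)[:,::-1].astype(float)
def wcent(d,uv,base): 
    w=np.array([d["color"][int(v),int(u)].astype(int).min()-base for u,v in uv],float);return w
for nm,roi,hs,base in(("ptr",(195,258,209,271),(.031,.033),175),("bar",(199,242,213,255),(.072,),120)):
    uv=comp((g>base).astype(np.uint8),roi); w=wcent(S,uv,base)
    for h in hs:
        P=dial(S,uv,h)*1e3; c=(P*w[:,None]).sum(0)/w.sum(); D=(P-c)[:,:2]; C=(D*w[:,None]).T@D; v=np.linalg.eigh(C)[1][:,1]
        print(nm,h,len(uv),"c",c.round(1),"dir",(np.degrees(np.arctan2(v[1],v[0]))%180).round(1),"ang",np.degrees(np.arctan2(c[1],c[0])).round(1),"r",angs(P/1e3)[:,0].max().round(1))
        u=np.array([-np.cos(np.radians(25.5)),np.sin(np.radians(25.5))]); print("   perp offset of c from axis line @154.5:",(u[0]*c[1]-u[1]*c[0]).round(2))
t=dial(S,[[193.5,271.6]],.035)[0]*1e3; print("tab",t.round(1),"perp",(u[0]*t[1]-u[1]*t[0]).round(2))
b=np.array([[530,328],[588,338]])
p=(np.array([[530,327],[588,337]])-[400,0])/6.667+[165,160]-.5; P=dial(T,p,.072)*1e3; d=P[0]-P[1]; print("T bar",P.round(1),np.degrees(np.arctan2(d[1],d[0])))
E
```

```text
ptr 0.031 59 c [-43.   20.7  31. ] dir 148.2 ang 154.3 r 60.9
   perp offset of c from axis line @154.5: -0.2
ptr 0.033 59 c [-43.3  19.7  33. ] dir 148.2 ang 155.5 r 60.7
   perp offset of c from axis line @154.5: 0.84
bar 0.072 41 c [-13.2   5.1  72. ] dir 154.9 ang 158.9 r 28.4
   perp offset of c from axis line @154.5: 1.08
tab [-61.9  27.9  35. ] perp 1.43
T bar [[-25.3  10.4  72. ]
 [  2.5  -2.8  72. ]] 154.76271811788632
```

The pointer sits at about 154.6° and the tab at about 154.8°, so they are aligned within roughly 0.5°. Now back to the lever.

```bash
python3 - <<'E'
from h import *
o,p,R=obs()
a,r=-69.1,.0810
show([tool(a,r,.12,-69.7),tool(a,r,.051,-69.7)])
E
```

```text
13.0 q [ 0.52  0.24  1.54 -0.54  1.51 -2.42] op 0.6 F [ 0.   0.2 -1.1]
xyz [[58.1, 54.3, 90.1], [58.0, 53.8, 159.1]]
rot [[0.006, -0.004, 0.773], [0.006, -0.004, 0.773]]
```

>>> play_rows:
  xyz:
    - [12,11,15]
    - [23,22,30]
    - [35,33,45]
    - [46,43,60]
    - [58,54,75]
    - [58,54,90]
    - [58,54,110]
    - [58,54,130]
    - [58,54,150]
    - [58,54,159]
  rot:
    - [0,0,0.155]
    - [0,0,0.31]
    - [0,0,0.464]
    - [0,0,0.62]
    - [0.003,-0.002,0.773]
    - [0.006,-0.004,0.773]
    - [0.006,-0.004,0.773]
    - [0.006,-0.004,0.773]
    - [0.006,-0.004,0.773]
    - [0.006,-0.004,0.773]
  grip: [0.6,0.6,0.6,0.6,0.6,0.6,0.6,0.6,0.6,0.6]

```text
time_s: 14.25
eef_pos: [0.4635, 0.1186, 0.1731]
eef_rot: [-0.006, -0.315, 0.91, -0.271]
wrist_force: [-0.7, -0.4, 0.4]
opening: 0.601
grasp_force: 0.0
```

>>> play_rows:
  xyz:
    - [0,0,0]
    - [0,0,0]
    - [0,0,0]
    - [0,0,0]
    - [0,0,0]
    - [0,0,0]
    - [0,0,0]
    - [0,0,0]
    - [0,0,0]
    - [0,0,0]
  rot:
    - [0,0,0]
    - [0,0,0]
    - [0,0,0]
    - [0,0,0]
    - [0,0,0]
    - [0,0,0]
    - [0,0,0]
    - [0,0,0]
    - [0,0,0]
    - [0,0,0]
  grip: [0.6,0.6,0.1,0.1,0.1,0.1,0.1,0.1,0.1,0.1]

```text
time_s: 15.5
eef_pos: [0.4639, 0.1197, 0.1753]
eef_rot: [-0.004, -0.314, 0.91, -0.271]
wrist_force: [-2.4, 2.8, 5.5]
opening: 0.173
grasp_force: 58.4
```

```bash
python3 - <<'E'
from h import *
o,p,R=obs(); q=(p-O)@F; a=angs(q[None])[0]; print(q.round(4),a,o["opening"],o["grasp_force"],o["wrist_force"])
ex=F.T@R.apply([1,0,0]); psi=np.degrees(np.arctan2(ex[1],ex[0])); print(psi)
show([tool(a[1]-d,a[0]/1e3+.0006*d/60,q[2],psi-d) for d in np.arange(6,60.1,6)])
E
```

```text
[ 0.029  -0.0745  0.0529] [ 79.97605999 -68.71465413] 0.1727623637787749 58.382627964019775 [-2.4104879   2.83828156  5.48335144]
-69.76991753978098
15.5 q [ 0.33  0.15  1.91 -0.6   1.17 -1.64] op 0.17 F [-2.4  2.8  5.5]
xyz [[-0.2, 8.4, -0.0], [-1.3, 16.7, -0.0], [-3.3, 24.8, -0.0], [-6.1, 32.7, -0.0], [-9.7, 40.3, 0.0], [-14.1, 47.5, 0.0], [-19.2, 54.2, 0.0], [-25.0, 60.3, 0.0], [-31.4, 65.7, 0.1], [-38.4, 70.5, 0.1]]
rot [[-0.001, 0.004, 0.105], [-0.0, 0.004, 0.209], [-0.0, 0.004, 0.314], [0.0, 0.004, 0.419], [0.0, 0.004, 0.524], [0.0, 0.004, 0.628], [0.001, 0.004, 0.733], [0.001, 0.004, 0.838], [0.001, 0.004, 0.942], [0.001, 0.004, 1.047]]
```

>>> play_rows:
  xyz:
    - [-0.2,8.5,0]
    - [-1.4,17,0]
    - [-3.4,25.2,0]
    - [-6.2,33.2,0]
    - [-9.8,40.8,0]
    - [-14.2,48.2,0]
    - [-19.4,55,0]
    - [-25.2,61,0]
    - [-31.7,66.5,0]
    - [-39,71.3,0]
  rot:
    - [0,0,0.105]
    - [0,0,0.209]
    - [0,0,0.314]
    - [0,0,0.419]
    - [0,0,0.524]
    - [0,0,0.628]
    - [0,0,0.733]
    - [0,0,0.838]
    - [0,0,0.942]
    - [0,0,1.047]
  grip: [0.1,0.1,0.1,0.1,0.1,0.1,0.1,0.1,0.1,0.1]

```text
time_s: 16.75
eef_pos: [0.4541, 0.1882, 0.1335]
eef_rot: [0.132, 0.185, 0.944, -0.238]
wrist_force: [-3.1, -1.4, 7.9]
opening: 0.168
grasp_force: 58.9
```

```bash
python3 - <<'E'
from h import *
o,p,R=obs(); q=(p-O)@F; a=angs(q[None])[0]; print(q.round(4),a,o["opening"],"F dial",(F.T@o["wrist_force"]).round(1), "tool",R.inv().apply(o["wrist_force"]).round(1))
E
```

```text
[-0.0511 -0.063   0.053 ] [  81.08214498 -129.02793067] 0.16829680249957202 F dial [ 4.5 -3.4  6.5] tool [-0.3 -5.6 -6.5]
```

>>> play_rows:
  xyz:
    - [0,0.5,0]
    - [0,1,0]
    - [0,1.5,0]
    - [0,1.5,0]
    - [0,1.5,0]
    - [0,1.5,0]
    - [0,1.5,0]
    - [0,1.5,0]
    - [0,1.5,0]
    - [0,1.5,0]
  rot:
    - [0,0,0.006]
    - [0,0,0.012]
    - [0,0,0.018]
    - [0,0,0.018]
    - [0,0,0.018]
    - [0,0,0.018]
    - [0,0,0.018]
    - [0,0,0.018]
    - [0,0,0.018]
    - [0,0,0.018]
  grip: [0.1,0.1,0.1,0.1,0.1,0.1,0.1,0.1,0.1,0.1]

```text
time_s: 18.0
eef_pos: [0.4546, 0.1894, 0.1329]
eef_rot: [0.134, 0.192, 0.943, -0.236]
wrist_force: [-3.9, 1.3, 7.4]
opening: 0.167
grasp_force: 58.9
```

```bash
cat > f.py <<'E'
from h import *
o,p,R=obs(); q=(p-O)@F; a=angs(q[None])[0]; print(q.round(4),a,o["opening"],"F dial",(F.T@o["wrist_force"]).round(1), "tool",R.inv().apply(o["wrist_force"]).round(1))
E
python3 f.py
```

```text
[-0.0522 -0.0621  0.053 ] [  81.11121177 -130.02352102] 0.16708369415778018 F dial [ 1.8 -3.3  7.6] tool [ 1.3 -3.5 -7.6]
```

>>> play_rows:
  xyz:
    - [0,0.5,0]
    - [0,1,0]
    - [0,1.5,0]
    - [0,2,0]
    - [0,2.5,0]
    - [0,2.5,0]
    - [0,2.5,0]
    - [0,2.5,0]
    - [0,2.5,0]
    - [0,2.5,0]
  rot:
    - [0,0,0.006]
    - [0,0,0.012]
    - [0,0,0.018]
    - [0,0,0.024]
    - [0,0,0.03]
    - [0,0,0.03]
    - [0,0,0.03]
    - [0,0,0.03]
    - [0,0,0.03]
    - [0,0,0.03]
  grip: [0.1,0.1,0.1,0.1,0.1,0.1,0.1,0.1,0.1,0.1]

```text
time_s: 19.25
eef_pos: [0.4548, 0.1897, 0.1326]
eef_rot: [0.137, 0.206, 0.939, -0.237]
wrist_force: [-9.3, -5.9, 16.3]
opening: 0.169
grasp_force: 59.7
```

```bash
python3 f.py
```

```text
[-0.0525 -0.0619  0.0529] [  81.135264   -130.32572781] 0.16861756270347059 F dial [ 10.9 -10.7  12.4] tool [  0.5 -15.3 -12.3]
```

The lever is hard against its stop: -130.3°, with force rising to 15 N. Releasing and retracting.

>>> play_rows:
  xyz:
    - [0,0,0]
    - [0,0,0]
    - [0,0,0]
    - [0,0,0]
    - [0,0,-15]
    - [0,0,-35]
    - [0,0,-55]
    - [0,0,-75]
    - [0,0,-95]
    - [0,0,-95]
  rot:
    - [0,0,0]
    - [0,0,0]
    - [0,0,0]
    - [0,0,0]
    - [0,0,0]
    - [0,0,0]
    - [0,0,0]
    - [0,0,0]
    - [0,0,0]
    - [0,0,0]
  grip: [0.5,0.5,0.5,0.5,0.5,0.5,0.5,0.5,0.5,0.5]

```text
time_s: 20.5
eef_pos: [0.4412, 0.2402, 0.2143]
eef_rot: [0.139, 0.206, 0.94, -0.232]
wrist_force: [-1.2, 1.0, 0.9]
opening: 0.504
grasp_force: 0.0
```

>>> play_rows:
  xyz:
    - [0,0,-30]
    - [0,0,-60]
    - [0,0,-90]
    - [0,0,-120]
    - [0,0,-150]
    - [0,0,-150]
    - [0,0,-150]
    - [0,0,-150]
    - [0,0,-150]
    - [0,0,-150]
  rot:
    - [0,0,0]
    - [0,0,0]
    - [0,0,0]
    - [0,0,0]
    - [0,0,0]
    - [0,0,0]
    - [0,0,0]
    - [0,0,0]
    - [0,0,0]
    - [0,0,0]
  grip: [0.5,0.5,0.5,0.5,0.5,0.5,0.5,0.5,0.5,0.5]

```text
time_s: 21.75
eef_pos: [0.4162, 0.3129, 0.3398]
eef_rot: [0.137, 0.206, 0.94, -0.234]
wrist_force: [-0.5, 0.5, 0.1]
opening: 0.5
grasp_force: 0.0
```

```bash
python3 - <<'E'
from h import *
from bench import vision
o,p,R=obs(); print(o["time_s"],p.round(3),o["wrist_force"].round(1),o["opening"])
A=[]
for n in("side","top"):
    d=vision.camera(n); pickle.dump(d,open(n+"5.pkl","wb"))
    x0,y0=(170,200) if n=="side" else (155,160)
    A.append(cv2.resize(d["color"][y0:y0+105,x0:x0+70,::-1],(400,600),interpolation=cv2.INTER_CUBIC))
    print(n,blobs(mask(d,"blue"),(200,255,260,300) if n=="side" else (170,220,215,260)),blobs(mask(d,"red"),(165,160,300,320) if n=="side" else (170,140,320,260)))
cv2.imwrite("pics/b5.png",np.hstack(A))
S=load("side5");S4=load("side4")
print("ptr-region diff",np.abs(S["color"].astype(int)-S4["color"])[240:280,188:214].mean())
E
```

```text
21.75 [0.416 0.313 0.34 ] [-0.5  0.5  0.1] 0.5004403255439769
side [(array([229. , 276.3]), array([226, 273,   8,   8,  44], dtype=int32))] [(array([193.6, 271.6]), array([192, 270,   4,   4,  13], dtype=int32))]
top [(array([190.1, 236.6]), array([184, 234,  14,   7,  63], dtype=int32))] [(array([186.1, 204.2]), array([182, 203,  10,   3,  17], dtype=int32))]
ptr-region diff 6.761858974358974
```

View pics/b5.png

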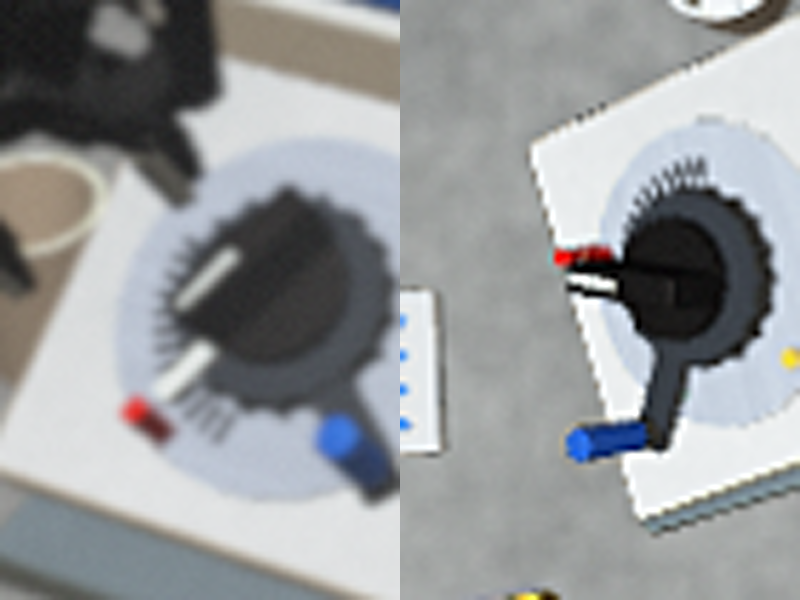

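The lever is back at its starting pixels, and the pointer appears to be still at the tab. I'll check the pointer numerically.

```bash
python3 - <<'E'
from h import *
for f in("side4","side5"):
    S=load(f); g=S["color"].astype(int).min(2)
    for nm,(x0,y0,x1,y1),h,base in(("ptr",(195,258,209,271),.032,175),("bar",(199,242,213,255),.072,120)):
        m=np.zeros(g.shape,np.uint8);m[y0:y1,x0:x1]=g[y0:y1,x0:x1]>base
        n,l,s,c=cv2.connectedComponentsWithStats(m);i=1+s[1:,4].argmax();uv=np.argwhere(l==i)[:,::-1].astype(float)
        w=g[l==i]-base; P=dial(S,uv,h)*1e3; c=(P*w[:,None]).sum(0)/w.sum();D=(P-c)[:,:2];v=np.linalg.eigh((D*w[:,None]).T@D)[1][:,1]
        print(f,nm,len(uv),c.round(1),(np.degrees(np.arctan2(v[1],v[0]))%180).round(1),np.degrees(np.arctan2(c[1],c[0])).round(1))
for f in("top4","top5"):
    T=load(f); g=T["color"].astype(int).min(2); ys,xs=np.nonzero(g[205:214,180:197]>150)
    P=dial(T,np.c_[xs+180,ys+205],.072)*1e3; k=np.hypot(P[:,0],P[:,1])<30; P=P[k]; vx,vy,_,_=cv2.fitLine(P[:,:2].astype(np.float32),cv2.DIST_L2,0,.01,.01).ravel(); print(f,k.sum(),P.mean(0).round(1),np.degrees(np.arctan2(vy,vx))%180)
E
```

```text
side4 ptr 59 [-43.1  20.2  32. ] 148.2 154.9
side4 bar 41 [-13.2   5.1  72. ] 154.9 158.9
side5 ptr 67 [-43.   21.1  32. ] 142.5 153.9
side5 bar 44 [-13.2   5.1  72. ] 154.6 158.8
top4 36 [-13.7   0.7  72. ] 158.21504
top5 36 [-13.7   0.7  72. ] 158.21504
```

```bash
python3 -c "
from bench import ctrl
print(ctrl.hand_in())"
```

```text
the job is handed in; nothing more can be done
None
```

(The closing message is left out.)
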